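# Bolt the stamp case

### The job

Two small wooden cases with clear lids lie on the table. The stamp case (dark wood, two red rubber stamps inside) is about to be put away: slide the barrel bolt on its lid by its black knob until it is fully home in its keeper, then let go. The light wooden case with the bead tubes is still in use, so leave its bolt drawn back.

Things in the scene. Friction and masses are not known exactly. Their poses are not given: they have to be found in the camera images.
- stamp_bolt_knob (a point): Middle of the upright round black knob (16 mm across; this point is 77 mm above the table, the top 92 mm) on the bolt of the stamp case: dark wood, fixed to the table, 170 x 130 mm, lid face at 46 mm, two red-topped stamps under its clear lid. Steel rails and keeper, 18 mm wide, reach up to 57 mm. Moves with the bolt. Its x axis is level, along the track towards the keeper; z is up.
- stamp_bolt (a joint): Travel of the stamp case's bolt in m: 0 fully drawn back, 0.050 fully home against its stop in the keeper. It starts drawn back (0 to 0.010). It slides against about 2 N of friction, has no spring, and stays where it is left.
- bead_bolt_knob (a point): Middle of the same kind of black knob on the bolt of the other case: light wood, same size, fixed to the table, four bead tubes under its clear lid. Same heights and axes. To be left alone.
- bead_bolt (a joint): Travel of the light bead case's bolt in m, as above: 0 fully drawn back, 0.050 home. It starts drawn back (0 to 0.010) and must stay so.

How it is judged (in metres and radians):
At the end, for the whole second after the job is handed in: The stamp case's bolt is home in its keeper: within 10 mm of the end of its 50 mm travel. The bead case's bolt is still drawn back: less than 18 mm along its travel (value of joint stamp_bolt above 0.04 m and value of joint bead_bolt below 0.018 m); the robot touches nothing.
It fails at once if the bead case's bolt was slid towards its keeper (value of joint bead_bolt above 0.018 m).
It also fails if it takes over 29 s, if anything falls off the work surface, if the arm or the gripper's body presses on something with over 40 N, if the wrist force passes 120 N, or if a joint passes its speed limit or range.

### The arm

A 7-joint arm with a two-finger parallel gripper is mounted at the origin on the work surface; the furniture and walls round the work are solid. World frame = base frame: x ahead of the robot, y to its left, z up, the work surface at z = 0. Lengths are in mm, angles in rad, forces in N, time in s.
With the tool pointing down it reaches from about 400 to 875 mm from the base axis. Payload 4.4 kg.
Tool frame: the origin (TCP) lies midway between the tips of the shut fingers; the grasp point (between the pads) lies 19 mm behind it (ctrl.pinch_z is the distance from the TCP to the grasp point, in mm); z points along the fingers, y is the line along which they close (so a half turn about z gives the same grasp; the last joint's range is limited). The gripper opens to 85 mm and grips with 20 to 120 N. Pads are 22 mm wide; open, the fingers measure 114 mm over their backs; the gripper's body (76 mm by 85 mm) begins 54 mm behind the grasp point. The pads swing forward as they close: fully open they stand 13 mm farther back than shut.
Start: joints at [1.041, 0.628, 0.038, 1.517, -0.027, 0.996, -0.02], TCP at [290.806, -581.335, 231.313] pointing down, gripper open.
Joint ranges: [-3.06, 3.06], [-0.37, 2.12], [-1.25, 1.32], [0.18, 2.47], [-1.1, 4.24], [0.23, 1.98], [-2.94, 2.94]. Speed limits (rad/s): [2.57, 2.57, 3.14, 3.14, 3.14, 3.14, 3.14].

### API

Orientations are given as [roll, pitch, yaw] about the fixed x, y, z axes, in that order (R = Rz(yaw) Ry(pitch) Rx(roll)).
In Python, from cell import read_state, cams, order, ctrl gives the robot as it stands.
- The arm moves only by the tool move_arm, never from a script. Its argument "targets" is text: rows parted by semicolons, each of 7 numbers parted by spaces: the gripper's target within -1 to 1 (fully open at 1, half-way at 0, shut at -1), then the shift along the tool's x, y, z in cm, then the turn, a rotation vector about the tool's x, y, z in degrees. A call has 1 to 5 rows; each row shifts and turns the commanded pose from where the row before left it, along the tool's axes as they then stand; what a row does not reach is not made up. A row lasts 1/12 s, in which the tool goes at most 41.7 mm and 7.16 degrees, less where a joint would pass 70% of its speed; a pose out of reach is approached as far as the arm can. A call with a gripper value outside its range is refused whole. The fingers move at their own pace and stop on an object; the grip force is fixed at half the most. Time passes only in rows, so rows that do not move let the fingers close. It gives the time, the measured TCP pose, the force, the opening and the grip force at its end, in the units of the state.
- read_state(): the state, without advancing time (a new reading comes with each control period).
- cams.get_image(name): name is "scene" or "top" or "wrist"; returns a dict with "color" (480x640x3 uint8, red, green, blue), "fovy" (degrees; the focal length in pixels is half the picture's height over the tangent of half this angle, whatever the lens; pixels are square), "cx", "cy" (the principal point, pixels), "rvec" (rotation vector, rad) and "tvec" (3), from world to camera coordinates, as OpenCV has them. Camera axes: x right, y down, z forward; pixel columns grow to the right and rows downward; lengths in mm; the calibration is good to about 2 mm. A picture is of the moment at which its call begins. There is no depth.
- order.finish_job(): hands the job in; it is judged then, once.
The state is a dict: "clock": time; "qpos": joint angles; "qd": joint speeds; "tau": joint torques, N m; "eef_pos": TCP position; "tool_rot": TCP orientation; "force": force on the tool from outside, world axes, zero at the start; "torque": the same for the moment, N m; "width": finger opening in mm; "gripper_force": force on a finger pad.
Only numpy, scipy, OpenCV 4.12 (cv2) and the standard library are available. Lean on these libraries where they do the work, as an engineer would, in place of code of your own. Each camera call takes 0.05 s, during which the arm holds its last target. There are 200 camera calls.

## Working session

There is one attempt and no reset: what is moved stays moved. The work goes in short steps, Python scripts to look and compute and a tool call to move; the robot and the scene stay as the last step left them, time stands still between calls to the robot, and variables do not carry over. Pictures are saved under pics/ and viewed, at most 10 in all, crops included, and the job is handed in when it is done.

Besides the shell and the picture viewer there is one more tool, called after "Request:" as name(argument=value, ...), one argument or row to a line, values as JSON. move_arm: Moves the arm, as the interface text tells. Its arguments: {"type":"object","properties":{"targets":{"type":"string"}},"required":["targets"]}

```bash
mkdir -p pics; cat > h.py <<'E'
import numpy as np, cv2
from cell import read_state, cams, order, ctrl
def snap(n,f):
    d=cams.get_image(n); cv2.imwrite('pics/'+f,d['color'][:,:,::-1]); 
    return d
def ray(d,u,v,z):
    f=240/np.tan(np.radians(d['fovy'])/2); R=cv2.Rodrigues(np.array(d['rvec'],float))[0]; t=np.array(d['tvec'],float).ravel()
    c=-R.T@t; r=R.T@np.array([(u-d['cx'])/f,(v-d['cy'])/f,1]); return c+r*(z-c[2])/r[2]
E
python3 - <<'E'
from h import *
import pickle
D={n:snap(n,n+'1.png') for n in('top','scene')}
pickle.dump(D,open('d.pkl','wb'));s=read_state();print(s['clock'],s['eef_pos'],s['tool_rot'])
E
```

```text
0.1 [ 290.55534413 -580.80104248  230.49986632] [-3.13987808e+00 -1.21927247e-05  4.63799728e-01]
```

View pics/top1.png

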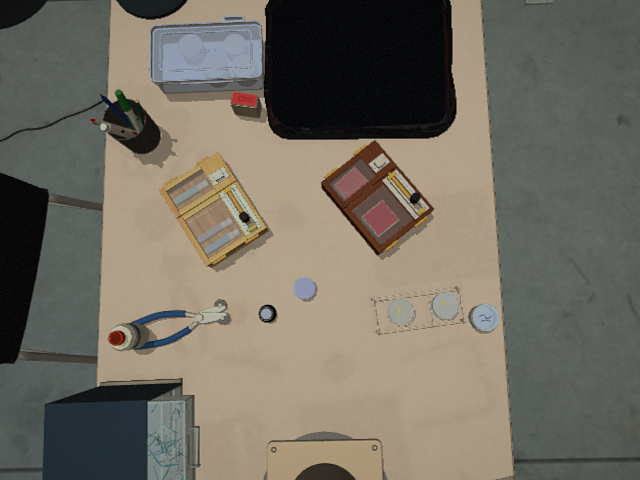

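View pics/scene1.png

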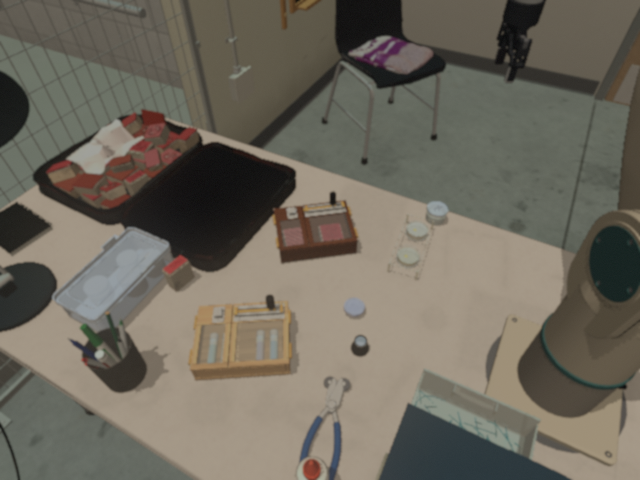

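```bash
python3 - <<'E'
from h import *
import pickle
D=pickle.load(open('d.pkl','rb'))
a=cv2.resize(D['top']['color'][130:265,310:445],(590,590),interpolation=2)
b=cv2.resize(D['scene']['color'][185:265,265:365],(200*1,160))
cv2.imwrite('pics/c1.png',a[:,:,::-1])
for u,v in[(415,198),(378,160),(245,217),(218,176)]:print(ray(D['top'],u,v,85 if u in(415,245) else 57))
print(ray(D['scene'],333,198,85))
E
```

```text
[ 525.12828015 -169.68953961   85.        ]
[ 603.61992113 -110.19352841   57.        ]
[498.57644179 130.08498845  85.        ]
[581.16994215 183.88356012  57.        ]
[ 523.82030369 -165.78154461   85.        ]
```

View pics/c1.png

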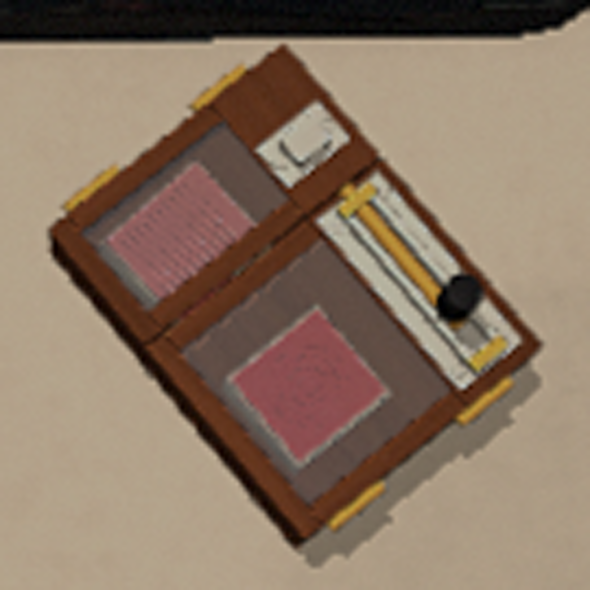

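Request:
move_arm(
  targets="1 2.63 -1.76 0 0 0 0;1 2.63 -1.76 0 0 0 0;1 2.63 -1.76 0 0 0 0;1 2.63 -1.76 0 0 0 0;1 2.63 -1.76 0 0 0 0",
)

```text
clock: 0.52
eef_pos: [369.4, -442.2, 230.9]
tool_rot: [-3.141, 0.0, 0.464]
force: [0.2, -0.8, -0.3]
width: 85.6
gripper_force: 0.0
```

Request:
move_arm(
  targets="1 2.63 -1.76 0 0 0 0;1 2.63 -1.76 0 0 0 0;1 2.63 -1.76 0 0 0 0;1 2.63 -1.76 0 0 0 0;1 2.63 -1.76 0 0 0 0",
)

```text
clock: 0.93
eef_pos: [447.6, -304.7, 231.1]
tool_rot: [-3.141, 0.0, 0.464]
force: [0.4, 0.6, -0.2]
width: 85.6
gripper_force: 0.0
```

Request:
move_arm(
  targets="1 2.63 -1.76 0 0 0 0;1 2.63 -1.76 0 0 0 0;1 2.63 -1.76 0 0 0 0;1 2.63 -1.76 0 0 0 0;1 2.63 -1.76 0 0 0 0",
)

```text
clock: 1.35
eef_pos: [525.8, -167.2, 231.0]
tool_rot: [-3.141, 0.001, 0.464]
force: [0.4, -1.1, -0.1]
width: 85.3
gripper_force: 0.0
```

Request:
move_arm(
  targets="1 0 0 0 0 0 -6.9;1 0 0 0 0 0 -6.9;1 0 0 0 0 0 -6.9;1 0 0 0 0 0 -6.9;1 0 0 0 0 0 -6.9",
)

```text
clock: 1.77
eef_pos: [525.3, -168.5, 231.0]
tool_rot: [-3.141, 0.0, 1.072]
force: [-0.3, -0.6, 0.1]
width: 85.4
gripper_force: 0.0
```

Request:
move_arm(
  targets="1 0 0 0 0 0 -6.9;1 0 0 0 0 0 -6.9;1 0 0 0 0 0 -6.9;1 0 0 0 0 0 -6.9;1 0 0 0 0 0 -6.9",
)

```text
clock: 2.18
eef_pos: [525.2, -168.7, 231.0]
tool_rot: [-3.141, -0.0, 1.674]
force: [0.1, -0.9, -0.3]
width: 86.1
gripper_force: 0.0
```

Request:
move_arm(
  targets="1 0 0 0 0 0 -6.9;1 0 0 0 0 0 -6.9;1 0 0 0 0 0 -6.9;1 0 0 0 0 0 -6.9;1 0 0 0 0 0 -6.9",
)

```text
clock: 2.6
eef_pos: [525.2, -168.8, 231.0]
tool_rot: [-3.141, -0.001, 2.276]
force: [0.6, 0.3, 1.0]
width: 85.6
gripper_force: 0.0
```

```bash
python3 - <<'E'
from h import *
import pickle
D=pickle.load(open('d.pkl','rb'))
t=D['top']
for z,p,q in[(57,(488,352),(357,200)),(46,(540,345),(285,45))]:
    P,Q=[ray(t,310+a/4.37-.4,130+b/4.37-.4,z) for a,b in(p,q)]; print(P,Q,np.degrees(np.arctan2(*(Q-P)[1::-1])))
d=snap('wrist','w1.png');pickle.dump(d,open('w.pkl','wb'));s=read_state();print(s['clock'],s['eef_pos'],s['tool_rot'],s['qpos'])
E
```

```text
[ 508.2973086  -184.67008304   57.        ] [ 574.10381956 -133.3163232    57.        ] 37.96758909452735
[ 512.75267233 -208.45069619   46.        ] [ 645.49289959 -106.83865756   46.        ] 37.433891324602776
2.65 [ 525.1803443  -168.86540807  230.87010477] [-3.14120683e+00 -8.38133627e-04  2.28100733e+00] [ 0.57933664  0.52324616 -0.47999706  1.78544085  0.29723427  0.90598975
  0.67893131]
```

View pics/w1.png

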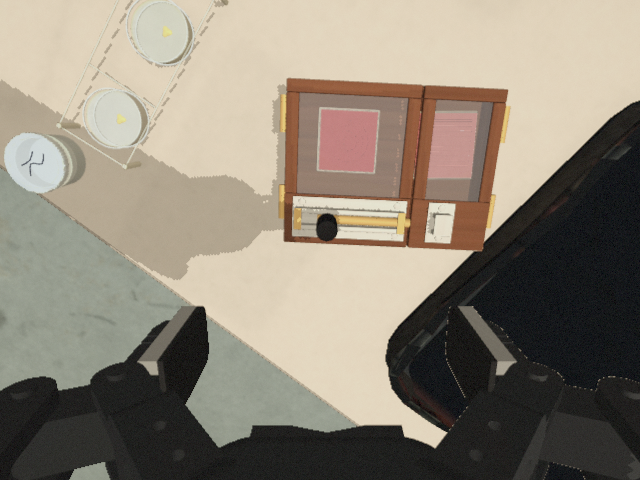

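The wrist view shows the dark case. Its knob is near (327, 226), the rail runs level from (297, 220) to (403, 223), and the keeper is at (438, 223).

```bash
python3 - <<'E'
from h import *
import pickle
from scipy.spatial.transform import Rotation as R
d=pickle.load(open('w.pkl','rb'));print(-R.from_rotvec(np.ravel(d['rvec'])).inv().apply(np.ravel(d['tvec'])))
k=ray(d,327,229,92);k2=ray(d,327,226,85)
P=ray(d,297,220,55);Q=ray(d,403,223,55);K=ray(d,438,223,55);print(k,k2,P,Q,K,np.degrees(np.arctan2(*(Q-P)[1::-1])),np.degrees(np.arctan2(*(K-P)[1::-1])))
s=read_state();print(R.from_euler('xyz',s['tool_rot']).inv().apply(k2-s['eef_pos']))
E
```

```text
[ 481.05124823 -115.5837438   374.67299247]
[ 527.790679   -170.26989475   92.        ] [ 527.46095233 -169.87918628   85.        ] [ 510.41202192 -187.51821905   55.        ] [ 577.83102534 -133.36892589   55.        ] [ 599.56449705 -114.85053758   55.        ] 38.77057794107063 39.18328324853127
[ -2.37787136   1.12451467 145.86774003]
```

Request:
move_arm(
  targets="1 -0.15 0.1 3.2 0 0 2.2;1 0 0 3.5 0 0 0;1 0 0 3.5 0 0 0;1 0 0 3.5 0 0 0;1 0 0 2.6 0 0 0",
)

```text
clock: 3.07
eef_pos: [525.8, -169.2, 65.6]
tool_rot: [-3.14, -0.002, 2.229]
force: [1.5, -0.6, -1.5]
width: 85.6
gripper_force: 0.0
```

Request:
move_arm(
  targets="-1 0 0 0 0 0 0;-1 0 0 0 0 0 0;-1 0 0 0 0 0 0;-1 0 0 0 0 0 0;-1 0 0 0 0 0 0",
)

```text
clock: 3.48
eef_pos: [528.6, -169.7, 70.2]
tool_rot: [3.14, 0.003, 2.231]
force: [1.0, 0.4, -1.0]
width: 25.6
gripper_force: 0.0
```

Request:
move_arm(
  targets="-1 0 0 0 0 0 0;-1 0 0 0 0 0 0;-1 0 0 0 0 0 0",
)

```text
clock: 3.73
eef_pos: [528.2, -169.8, 70.2]
tool_rot: [3.14, 0.003, 2.231]
force: [-1.5, -0.8, 6.6]
width: 13.5
gripper_force: 58.4
```

Request:
move_arm(
  targets="-1 0 0.8 0 0 0 0;-1 0 0.8 0 0 0 0;-1 0 0.8 0 0 0 0;-1 0 0.8 0 0 0 0;-1 0 0.6 0 0 0 0",
)

```text
clock: 4.15
eef_pos: [558.3, -146.6, 70.2]
tool_rot: [3.141, 0.003, 2.231]
force: [-2.3, -1.4, 7.3]
width: 13.9
gripper_force: 58.6
```

```bash
python3 - <<'E'
from h import *
d=snap('wrist','w2.png')
t=cams.get_image('top')['color'];cv2.imwrite('pics/w2.png',np.hstack([cv2.resize(d['color'],(400,300)),cv2.resize(t[110:260,300:500],(400,300))])[:,:,::-1])
s=read_state();print(s['eef_pos'],s['width'],s['gripper_force'],s['force'])
E
```

```text
[ 559.50362543 -145.59519271   70.14767368] 13.72004852739975 59.1232153668534 [ 1.49999787 -0.0183029   5.9859188 ]
```

View pics/w2.png

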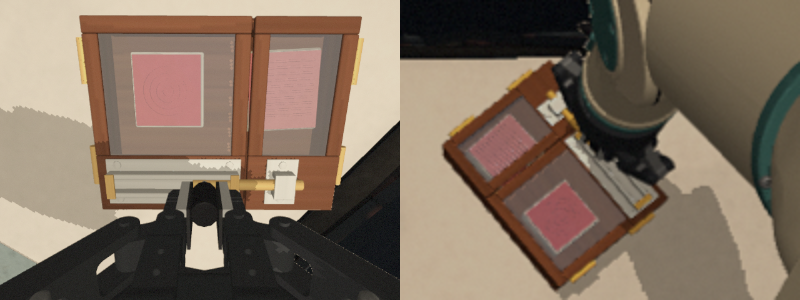

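The knob (wrist view, near (205, 205)) is between the pads and the bolt has entered the keeper. I'll push on to the stop.

Request:
move_arm(
  targets="-1 0 0.4 0 0 0 0;-1 0 0.3 0 0 0 0;-1 0 0 0 0 0 0",
)

```text
clock: 4.5
eef_pos: [561.1, -144.4, 70.1]
tool_rot: [-3.137, 0.002, 2.23]
force: [-6.1, -3.5, 12.9]
width: 13.6
gripper_force: 59.9
```

Request:
move_arm(
  targets="-1 0 0.3 0 0 0 0;-1 0 0 0 0 0 0",
)

```text
clock: 4.67
eef_pos: [561.2, -144.3, 70.1]
tool_rot: [-3.132, 0.001, 2.229]
force: [-10.4, -6.4, 17.6]
width: 13.8
gripper_force: 60.4
```

Request:
move_arm(
  targets="1 0 0 0 0 0 0;1 0 0 0 0 0 0;1 0 0 0 0 0 0;1 0 0 0 0 0 0;1 0 0 0 0 0 0",
)

```text
clock: 5.08
eef_pos: [565.4, -139.3, 68.3]
tool_rot: [3.141, -0.0, 2.232]
force: [-0.4, 1.0, 0.1]
width: 73.5
gripper_force: 0.0
```

Request:
move_arm(
  targets="1 0 0 0 0 0 0;1 0 0 0 0 0 0;1 0 0 0 0 0 0;1 0 0 -2 0 0 0;1 0 0 -3 0 0 0",
)

```text
clock: 5.5
eef_pos: [562.8, -139.4, 116.3]
tool_rot: [-3.138, -0.005, 2.232]
force: [-0.5, -0.2, -0.2]
width: 85.8
gripper_force: 0.0
```

Request:
move_arm(
  targets="1 0 0 -3 0 0 0;1 0 0 -3 0 0 0;1 0 0 -3 0 0 0;1 0 0 -3 0 0 0;1 0 0 0 0 0 0",
)

```text
clock: 5.92
eef_pos: [568.8, -139.8, 244.4]
tool_rot: [3.134, 0.008, 2.232]
force: [0.3, 1.1, -0.1]
width: 84.9
gripper_force: 0.0
```

```bash
python3 - <<'E'
from h import *
d=snap('wrist','w3.png')
s=read_state();print(s['clock'],s['eef_pos'],s['width'],s['force'])
import pickle;pickle.dump(d,open('w3.pkl','wb'))
E
```

```text
5.9667 [ 567.37197657 -139.88121013  241.67036729] 85.77172251742164 [0.92221947 0.52941528 0.52189324]
```

View pics/w3.png

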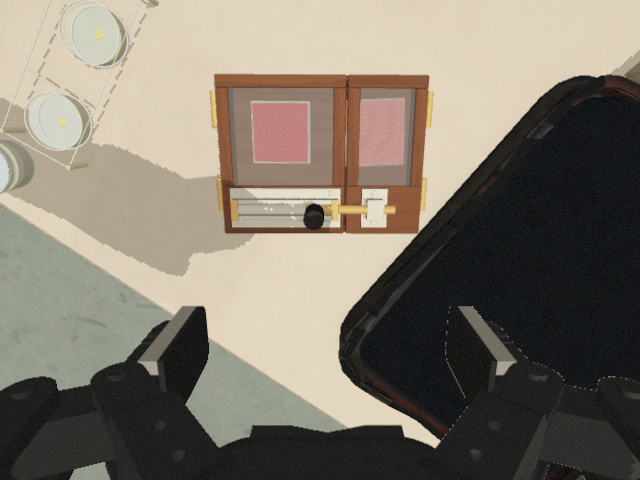

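The bolt now passes right through the keeper at (376, 210), with its tip at (394, 210). The knob at (314, 216) is up against the front rail end, and the gripper is clear of everything.

```bash
python3 - <<'E'
from h import *
import pickle
d=pickle.load(open('w3.pkl','rb'));k=ray(d,314,214,85);print(k,np.linalg.norm(k[:2]-[527,-169.7]))
print(order.finish_job())
E
```

```text
[ 561.1743467  -142.55399221   85.        ] 43.64391951996457
the job is handed in; nothing more can be done
None
```

The stamp case's bolt was slid about 43 mm until it stopped in its keeper and was then let go; the bead case was never touched, and the job was handed in at about 6 s.

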